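# Shut the slim spice tin inside the twist-lock canister

### The arm

A 7-joint arm with a two-finger parallel gripper is mounted at the origin on a cart in front of the work surface, level with it; the furniture and walls round the work are solid. World frame = base frame: x ahead of the robot, y to its left, z up, the work surface at z = 0. Lengths are in mm, angles in degrees, forces in N, time in s.
With the tool pointing down it reaches from about 400 to 900 mm from the base axis. Payload 5.5 kg.
Tool frame: the origin (TCP) lies on the centre line of the jaws, within the pads' length; the fingertips stand 25 mm ahead of it and the grasp point (between the pads) lies 6 mm ahead of it (manip.nose_length is the distance from the TCP to the fingertips, in mm); z points along the fingers, y is the line along which they close (so a half turn about z gives the same grasp; the last joint's range is limited). The gripper opens to 92 mm and grips with 3 to 60 N. Pads are 19 mm wide; open, the fingers measure 130 mm over their backs; the gripper's body (75 mm by 190 mm) begins 47 mm behind the grasp point.
Start: joints at [-53.159, 28.699, -24.465, 88.831, 12.651, 65.22, -12.049], TCP at [240.941, 603.694, 251.729] pointing down, gripper open.
Joint ranges: [-164.97, 164.97], [-17.58, 116.51], [-87.97, 89.64], [11.32, 138.91], [-80.73, 260.73], [10.89, 115.49], [-147.41, 147.41]. Speed limits (degrees/s): [147.25, 147.25, 180, 180, 180, 180, 180].

### API

Orientations are given as a 3x3 rotation matrix whose columns are the frame's x, y, z axes.
In Python, from rig import manip gives the robot as it stands.
- The arm moves only by the shell command python3 -m creep 'ROWS' [FORCE]. ROWS is JSON, a list of rows, each a list of 7 numbers: the shift along the tool's x, y, z in cm, then the turn, a rotation vector about the tool's x, y, z in rad, then the closure in counts, from 0 (fully open) to 255 (shut). In form: [[tx, ty, tz, ax, ay, az, fingers], ...]. A call has 1 to 5 rows; each row is the pose to reach, as a shift and turn from the pose commanded when the call began, along the tool's axes at that moment; what a row does not reach only later rows make up. A row lasts 1/12 s, in which the tool goes at most 41.7 mm and 7.16 degrees, less where a joint would pass 70% of its speed; a pose out of reach is approached as far as the arm can. A call with a gripper value outside its range is refused whole. The fingers move at their own pace and stop on an object; FORCE is the grip in N (left out, the last holds). Time passes only in rows, so rows that repeat a pose let the fingers close. It gives the time, the measured TCP pose, the force, the opening and the grip force at its end, in the units of the state.
- manip.state(): the state, without advancing time (a new reading comes with each control period).
- manip.grab_frame(name): name is "scene" or "top" or "wrist"; returns the picture (420x560x3 uint8, blue, green, red); there is no depth.
- manip.camera_model(name): a dict with "fx", "fy", "cx", "cy" (pixels), "dist" ([k1, k2, p1, p2, k3] as OpenCV has them; the pictures are not rectified), "rvec" (rotation vector, rad) and "tvec" (3), from world to camera coordinates, as OpenCV has them; the wrist camera has in their place "hand_eye" (4x4, takes a point from camera to tool coordinates, whose origin is the TCP and whose axes are the flange's). Camera axes: x right, y down, z forward; pixel columns grow to the right and rows downward; lengths in mm; the calibration is good to about 2 mm. A picture is of the moment at which its call begins: read the wrist's pose just before it. camera_model takes no time and is no camera call.
- manip.close_job(): hands the job in; it is judged then, once.
The state is a dict: "t": time; "qpos": joint angles; "dq": joint speeds; "joint_torque": joint torques, N m; "position": TCP position; "tcp_rot": TCP orientation; "wrist_force": force on the tool from outside, world axes, zero at the start; "ft_torque": the same for the moment, N m; "grip_width": opening from 0.0 (shut) to 1.0 (fully open); "grip_force": force on a finger pad.
Only numpy, scipy, OpenCV 4.12 (cv2) and the standard library are available. Lean on these libraries where they do the work, as an engineer would, in place of code of your own. Each camera call takes 0.05 s, during which the arm holds its last target. There are 200 camera calls.

### The job

Stand the slim spice tin upright in the cup of the canister foot, then lower the canister's hood over it, set down with its handle turned about 65 degrees anticlockwise (seen from above) from the foot plate's long side, and twist the hood clockwise to its stop, so that it is locked with its handle in line with the long side. Leave the wide tin and the pastry ring where they are, and let go at the end.

Things in the scene. Friction and masses are not known exactly. Their poses are not given: they have to be found in the camera images.
- canister_foot: Canister's lower half, steel, fixed to the worktop. Origin: centre of its underside, z up. Plate 150 (x, long side) x 100 (y) x 10 mm; on it a round neck (cup), outer diameter 54 mm, rim at z = 32. Two bayonet lugs on the neck's +x and -x sides, out to radius 33.5 mm, z = 19 to 25, each 60 degrees wide; stops under them end the hood's clockwise turn with its handle along x. Half-turn symmetric.
- cup_floor (a point): Centre of the cup's floor, level with the plate's top, 10 mm over the worktop; axes as the foot's. The cup is 22 mm deep, inner diameter 47 mm, narrowing to 44 at the rim.
- slim_tin_center (a point): Centre (half-way up) of the slim spice tin: loose closed steel cylinder, diameter 36 mm, 75 mm tall, 0.12 kg, upright; z is its axis. It fits the cup loosely; seated, its centre is 47.5 mm over the worktop. Grasp it in its upper half: the fingertips must stay above the cup's rim, which reaches 22 mm up the seated tin.
- hood_handle (a point): Centre of the black bar handle on the roof of the hood (upper half): 50 mm long (point's x), 14 thick (y), 30 tall, from 15 mm below to 15 mm above this point; point 101 mm above the hood's lower edge. Seated on the plate it is 111 mm over the worktop. To go down the handle must lie 50 to 130 degrees anticlockwise (from above) of the foot's x axis (65 is best), or half a turn from that.
- hood_mouth (a point): Centre of the hood's open lower edge, axes as the handle's. Hood: loose aluminium bell, 0.2 kg, standing mouth-down, outer diameter 79 mm, inner 73, 86 tall without handle. Two inward lugs at this edge, 6 mm tall, 17 wide, in line with the handle, reach in to radius 29.5 mm; centre it on the neck within 2 mm. Turned clockwise they slide under the foot's lugs to the stop, with only slight friction.
- wide_tin_center (a point): Centre of the wide tin: closed steel cylinder, diameter 56 mm, 60 mm tall; too wide for the cup. Its place and the slim tin's may be swapped. A bystander.
- ring_mould: Steel pastry ring, diameter 80 mm, 45 mm tall, origin at the centre of its underside. A bystander.
There are look-alikes about, which are no part of the job. What is shaped like the part that bears hood_handle but orange is not meant.

How it is judged:
By the outcome, as a careful person would: the job done as asked, in the order asked, and still so for the second after the job is handed in, with the robot touching nothing.
It also fails if it takes over 64 s, if anything falls off the work surface, if the arm or the gripper's body presses on something with over 40 N, if the wrist force passes 120 N, or if a joint passes its speed limit or range.

## Working session

There is one attempt and no reset: what is moved stays moved. The work goes in short steps, Python scripts to look and compute and a shell command to move; the robot and the scene stay as the last step left them, time stands still between calls to the robot, and variables do not carry over. Pictures are saved under pics/ and viewed, at most 10 in all, crops included, and the job is handed in when it is done.

```bash
mkdir -p pics; ls; cat > h.py <<'E'
import numpy as np, cv2
from rig import manip
def model(name,st=None):
    m=manip.camera_model(name);K=np.array([[m['fx'],0,m['cx']],[0,m['fy'],m['cy']],[0,0,1.]]);d=np.array(m['dist'],float)
    if 'rvec' in m:
        R=cv2.Rodrigues(np.array(m['rvec'],float))[0];t=np.array(m['tvec'],float).ravel()
    else:
        H=np.array(m['hand_eye']);T=np.eye(4);T[:3,:3]=st['tcp_rot'];T[:3,3]=st['position']
        W=np.linalg.inv(T@H);R=W[:3,:3];t=W[:3,3]
    return K,d,R,t
def cast(M,px,z):
    K,d,R,t=M;p=cv2.undistortPoints(np.array(px,float).reshape(-1,1,2),K,d).reshape(-1,2)
    r=np.c_[p,np.ones(len(p))]@R;c=-R.T@t
    return c+r*((z-c[2])/r[:,2])[:,None]
def proj(M,P):
    K,d,R,t=M;return cv2.projectPoints(np.array(P,float).reshape(-1,1,3),cv2.Rodrigues(R)[0],t,K,d)[0].reshape(-1,2)
E
python3 - <<'E'
from h import *
a=manip.grab_frame('scene');b=manip.grab_frame('top')
cv2.imwrite('pics/scene.png',a);cv2.imwrite('pics/top.png',b)
print(manip.state())
for n in('scene','top'):
    K,d,R,t=model(n);print(n,-R.T@t,R[2])
E
```

```text
pics
{'t': 0.1, 'qpos': array([-53.15853931,  28.74823595, -24.4544418 ,  88.88524618,
        12.65066334,  65.22007485, -12.0489775 ]), 'dq': array([ 9.80722191e-05, -1.49112812e-01,  6.34665762e-03, -1.73682249e-01,
       -5.45560870e-02, -2.98168853e-02,  3.64939561e-02]), 'joint_torque': array([-1.12350794e-02, -5.67873180e+01, -5.83790794e+00, -2.79915136e+01,
       -6.87917671e-02,  2.40707916e-02,  3.67690109e-05]), 'position': array([240.79740788, 603.1189828 , 250.78619142]), 'tcp_rot': array([[-9.28756953e-01,  3.70688575e-01, -7.09431037e-04],
       [ 3.70689248e-01,  9.28755574e-01, -1.60157584e-03],
       [ 6.52021638e-05, -1.75045316e-03, -9.99998466e-01]]), 'wrist_force': array([-0.11935358,  0.42579766, -0.2736556 ]), 'ft_torque': array([ 0.00162126,  0.02571774, -0.01721816]), 'grip_force': 0.0, 'grip_width': 1.0002018365462082}
scene [-346.50450916 -602.18651013  662.50519501] [ 0.75911256  0.41904942 -0.49814225]
top [ 417.3757612  -158.82849664 1162.01981035] [ 7.51712593e-02  2.09247375e-05 -9.97170638e-01]
```

View pics/scene.png

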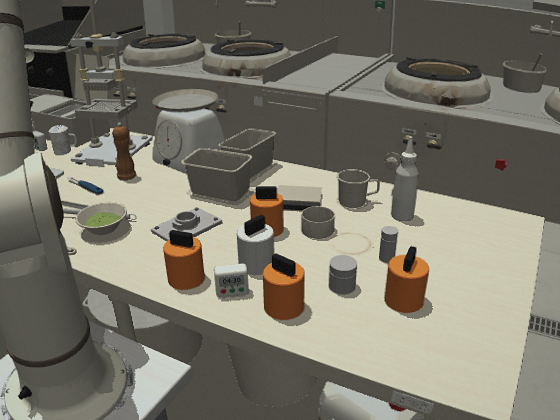

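View pics/top.png

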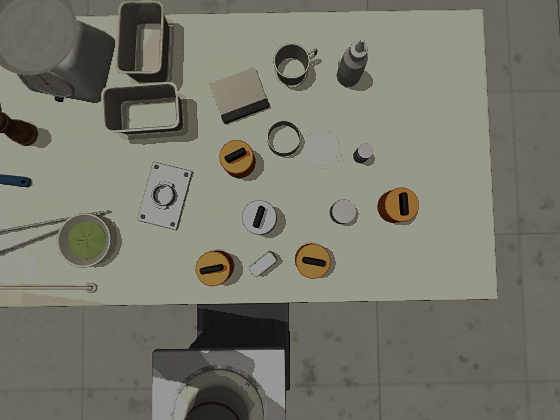

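Scene view: the foot is at top (165,196) and scene (187,222). The only bare-aluminium hood is at top (259,217) and scene (255,247).

Possible mix-ups:
- **Hoods:** orange look-alikes at top (237,158), (215,267), (313,260) and (402,205).
- **Tins:** the narrow, tall one at top (363,153) is the slim tin. The one at (343,211) is the wide tin.
- **Rings:** the pastry ring is at (284,138). The mug at (292,65) is not part of the job.

Next I'll measure these and check them in one crop.

```bash
python3 - <<'E'
from h import *
b=cv2.imread('pics/top.png');s=cv2.imread('pics/scene.png')
A=cv2.resize(b[100:250,130:400],None,fx=2.9,fy=2.9,interpolation=cv2.INTER_CUBIC)
B=cv2.resize(b[185:250,235:285],None,fx=4,fy=4);
cv2.imwrite('pics/crop.png',A[:, :800])
M=model('top');g=cv2.cvtColor(b,cv2.COLOR_BGR2GRAY)
hsv=cv2.cvtColor(b,cv2.COLOR_BGR2HSV)
def comps(mask,x0,y0,x1,y1,amin=30):
    m=np.zeros_like(mask);m[y0:y1,x0:x1]=mask[y0:y1,x0:x1]
    c,_=cv2.findContours(m,cv2.RETR_EXTERNAL,cv2.CHAIN_APPROX_NONE)
    return sorted([k for k in c if cv2.contourArea(k)>amin],key=cv2.contourArea)[::-1]
# table-coloured?
print('table',hsv[180,400],hsv[280,300],'foot',hsv[180,180],'hood',hsv[205,252],'slim',hsv[150,367],'wide',hsv[211,343])
dark=((g<45)*255).astype('uint8')
for k in comps(dark,240,195,280,240,30):
    r=cv2.minAreaRect(k);m=cv2.moments(k);c=(m['m10']/m['m00'],m['m01']/m['m00'])
    P=cast(M,cv2.boxPoints(r),116);print('handle',r,cast(M,[c],116),P.round(1).tolist())
sat=((hsv[...,1]<22)&(g>60)).astype('uint8')*255
for nm,box,z in(('foot',(125,150,205,240),10),('hood',(235,190,285,245),86),('slim',(345,135,385,175),75),('wide',(325,190,365,235),60)):
    for k in comps(sat,*box,40)[:2]:
        r=cv2.minAreaRect(k);print(nm,cv2.contourArea(k),r,cast(M,[r[0]],z).round(1),cast(M,cv2.boxPoints(r),z)[:,:2].round(1).tolist())
E
```

```text
table [ 32  23 152] [ 34  23 152] foot [ 45   7 153] hood [ 90   3 153] slim [ 18  18 145] wide [ 15  14 143]
handle ((258.4000244140625, 216.3000030517578), (6.640782833099365, 21.819711685180664), 18.434946060180664) [[ 466.38897754 -107.54142301  116.        ]] [[446.2, -92.2, 116.0], [491.7, -108.1, 116.0], [486.8, -122.0, 116.0], [441.3, -106.1, 116.0]]
foot 2339.5 ((164.13461303710938, 195.17308044433594), (40.169254302978516, 61.65717315673828), 15.255120277404785) [[527.2 127.9  10. ]] [[468.5, 194.9], [614.2, 155.8], [586.2, 60.5], [441.2, 100.4]]
hood 860.0 ((258.5000305175781, 217.00001525878906), (33.23401641845703, 33.23401641845703), 45.0) [[ 466.3 -105.8   86. ]] [[467.2, -52.4], [520.0, -106.6], [465.4, -159.3], [413.0, -105.1]]
slim 161.5 ((364.5, 150.0), (14.0, 15.0), 90.0) [[ 618.1 -353.5   75. ]] [[634.9, -336.6], [634.3, -371.5], [601.4, -370.4], [602.0, -335.6]]
wide 411.5 ((343.5, 210.5), (23.0, 23.0), 0.0) [[ 479.2 -302.9   60. ]] [[452.9, -275.4], [506.5, -276.8], [505.6, -330.5], [451.9, -328.9]]
```

View pics/crop.png

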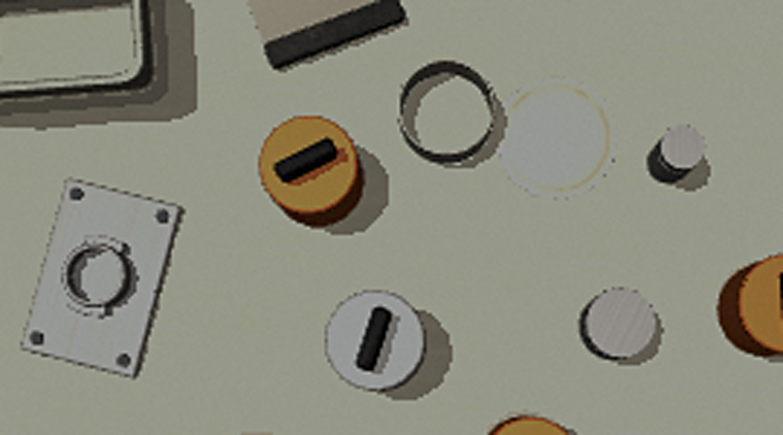

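The crop confirms the choice: the grey hood with the black handle is at crop (374,340), the slim tin at (683,147) and the foot at (100,275). First I'll pass over the foot and look with the wrist camera.

```bash
cat >> h.py <<'E'
from scipy.spatial.transform import Rotation as Ro
def Rd(yaw):
    a=np.radians(yaw);y=np.array([np.cos(a),np.sin(a),0]);z=np.array([0,0,-1.]);return np.c_[np.cross(y,z),y,z]
def plan(wps,f=0,step=195.,turn=34.,st=None):
    """wps: list of (x,y,z,yaw, unwrapped)"""
    st=st or manip.state();p=np.array(st['position']);R=np.array(st['tcp_rot']);yaw=np.degrees(np.arctan2(R[1,1],R[0,1]))
    for x,y,z,w in wps:
        w0=yaw;p0=p.copy();q=np.array([x,y,z],float)
        n=max(1,int(np.ceil(max(np.linalg.norm(q-p0)/step,abs(w-w0)/turn))))
        for i in range(1,n+1):
            pt=p0+(q-p0)*i/n;yw=w0+(w-w0)*i/n;Rt=Rd(yw)
            s=np.round(R.T@(pt-p)/10,2);r=np.round((Ro.from_matrix(R).inv()*Ro.from_matrix(Rt)).as_rotvec(),3)
            rows=int(np.ceil(max(np.linalg.norm(s)*10/41.7,np.degrees(np.linalg.norm(r))/7.16)+.2))
            print([*s.tolist(),*r.tolist(),f],'x',min(rows,5))
            p=p+R@(s*10);R=R@Ro.from_rotvec(r).as_matrix();yaw=yw
E
python3 - <<'E'
from h import *
print(manip.camera_model('wrist'))
plan([(500,128,250,-10),(440,-106,250,-60)])
E
```

```text
{'fx': 301.6070705780029, 'fy': 301.6070705780029, 'cx': 276.5488098896054, 'cy': 213.43167803351855, 'dist': array([-0.02199008,  0.        ,  0.        ,  0.        ,  0.        ]), 'hand_eye': array([[ 1.03274456e-03, -9.57803108e-01, -2.87423275e-01,
         7.79684644e+01],
       [ 9.99999452e-01,  9.39921341e-04,  4.60938342e-04,
        -4.75366614e-01],
       [-1.71332907e-04, -2.87423593e-01,  9.57803554e-01,
        -1.32228397e+02],
       [ 0.00000000e+00,  0.00000000e+00,  0.00000000e+00,
         1.00000000e+00]])}
[-13.9, -11.51, 0.05, -0.002, 0.0, 0.455, 0] x 5
[-17.53, -4.23, 0.02, 0.0, 0.0, 0.455, 0] x 5
[-17.61, 3.91, 0.03, 0.0, -0.0, 0.456, 0] x 5
[-12.04, -0.92, 0.0, 0.0, -0.0, 0.436, 0] x 4
[-11.31, 4.26, 0.0, 0.0, -0.0, 0.436, 0] x 4
```

```bash
python3 -m creep '[[-13.9,-11.5,0,0,0,0.455,0],[-13.9,-11.5,0,0,0,0.455,0],[-13.9,-11.5,0,0,0,0.455,0],[-13.9,-11.5,0,0,0,0.455,0],[-13.9,-11.5,0,0,0,0.455,0]]'
python3 -m creep '[[-17.5,-4.2,0,0,0,0.455,0],[-17.5,-4.2,0,0,0,0.455,0],[-17.5,-4.2,0,0,0,0.455,0],[-17.5,-4.2,0,0,0,0.455,0],[-17.5,-4.2,0,0,0,0.455,0]]'
python3 -m creep '[[-17.6,3.9,0,0,0,0.455,0],[-17.6,3.9,0,0,0,0.455,0],[-17.6,3.9,0,0,0,0.455,0],[-17.6,3.9,0,0,0,0.455,0],[-17.6,3.9,0,0,0,0.455,0]]'
python3 - <<'E'
from h import *
s=manip.state();print(s['t'],s['position'],s['tcp_rot'].round(3).tolist(),s['qpos'].round(1),s['dq'].round(1))
cv2.imwrite('pics/w1.png',manip.grab_frame('wrist'))
import pickle;pickle.dump(s,open('w1.pkl','wb'))
s=manip.state();print(s['t'],s['position'])
plan([(430,-106,250,-60)])
E
```

```text
t: 0.52
position: [331.6, 438.6, 251.0]
tcp_rot: [[-0.663, 0.749, 0.001], [0.749, 0.663, -0.005], [-0.005, -0.002, -1.0]]
wrist_force: [0.9, 0.1, 0.2]
grip_width: 1.0
grip_force: 0.0
t: 0.93
position: [416.9, 280.5, 251.4]
tcp_rot: [[-0.265, 0.964, 0.001], [0.964, 0.265, -0.004], [-0.004, -0.0, -1.0]]
wrist_force: [-0.1, -1.2, 0.2]
grip_width: 1.001
grip_force: 0.0
t: 1.35
position: [502.5, 121.9, 251.7]
tcp_rot: [[0.185, 0.983, 0.001], [0.983, -0.185, -0.003], [-0.003, 0.002, -1.0]]
wrist_force: [-1.0, -0.6, -0.3]
grip_width: 0.996
grip_force: 0.0
1.35 [502.53011207 121.92805635 251.66230998] [[0.185, 0.983, 0.001], [0.983, -0.185, -0.003], [-0.003, 0.002, -1.0]] [-18.2  13.3   1.7 108.6  -0.2  58.1 -27.1] [10.8  3.6  1.8 -4.2 -3.   1.4 21.1]
1.4 [502.74790935 121.61814197 251.55878295]
[-11.85, -1.49, 0.11, 0.002, 0.003, 0.431, 0] x 4
[-11.4, 3.6, 0.07, 0.0, -0.001, 0.432, 0] x 4
```

View pics/w1.png

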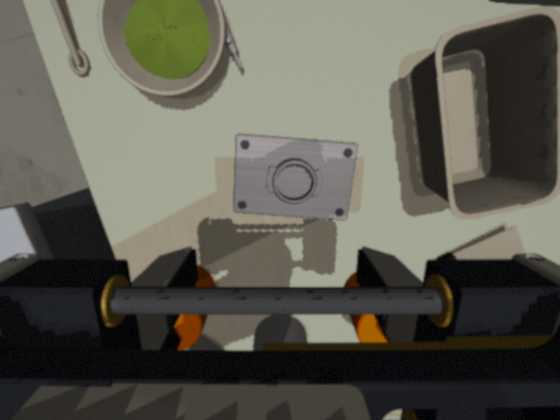

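Wrist view: the plate's corners are at about (236,133), (357,143), (348,220) and (233,208), with the neck at (294,181). I'll measure it, then move over the hood.

```bash
python3 -m creep '[[-11.9,-1.5,0.1,0,0,0.43,0],[-11.9,-1.5,0.1,0,0,0.43,0],[-11.9,-1.5,0.1,0,0,0.43,0],[-11.9,-1.5,0.1,0,0,0.43,0]]'
python3 -m creep '[[-11.4,3.6,0.1,0,0,0.43,0],[-11.4,3.6,0.1,0,0,0.43,0],[-11.4,3.6,0.1,0,0,0.43,0],[-11.4,3.6,0.1,0,0,0.43,0],[-11.4,3.6,0.1,0,0,0.43,0]]'
python3 - <<'E'
from h import *
import pickle
s=manip.state();print(s['dq'].round(1))
cv2.imwrite('pics/w2.png',manip.grab_frame('wrist'));pickle.dump(s,open('w2.pkl','wb'))
s1=pickle.load(open('w1.pkl','rb'));b=cv2.imread('pics/w1.png');M=model('wrist',s1)
hsv=cv2.cvtColor(b,cv2.COLOR_BGR2HSV)
print('bg',hsv[110,300],'shade',hsv[180,225],'plate',hsv[160,270],hsv[200,330])
m=((hsv[...,1]<16)).astype('uint8')*255;mm=np.zeros_like(m);mm[120:232,222:372]=m[120:232,222:372]
mm=cv2.morphologyEx(mm,cv2.MORPH_OPEN,np.ones((3,3)))
k=max(cv2.findContours(mm,cv2.RETR_EXTERNAL,cv2.CHAIN_APPROX_NONE)[0],key=cv2.contourArea)
W=cast(M,k.reshape(-1,2),10)[:,:2].astype(np.float32);r=cv2.minAreaRect(W);print('foot',r,cv2.boxPoints(r).tolist())
q=proj(M,[[528,128,32]])[0];print(q)
plan([(618,-353.5,200,-90)])
E
```

```text
t: 1.73
position: [461.9, 7.2, 250.1]
tcp_rot: [[0.58, 0.814, -0.003], [0.814, -0.58, -0.003], [-0.004, -0.001, -1.0]]
wrist_force: [-0.3, -1.3, -0.5]
grip_width: 0.999
grip_force: 0.0
t: 2.15
position: [428.6, -101.3, 249.6]
tcp_rot: [[0.862, 0.506, -0.0], [0.506, -0.862, 0.0], [-0.0, -0.0, -1.0]]
wrist_force: [-0.7, -0.0, -0.3]
grip_width: 0.998
grip_force: 0.0
[-1.8  0.6 -3.7 -0.6 -0.8 -0.1  5.3]
bg [ 35  26 166] shade [ 20  46 155] plate [  6  10 131] [174  10 126]
foot ((525.8480834960938, 128.46795654296875), (97.38849639892578, 147.45814514160156), 74.52461242675781) [[441.79925537109375, 101.21182250976562], [583.9113159179688, 61.86639404296875], [609.8969116210938, 155.72409057617188], [467.78485107421875, 195.06951904296875]]
[296.24324146 181.49555024]
[1.61, 15.74, 2.47, -0.001, -0.0, 0.269, 0] x 5
[5.74, 14.73, 2.48, 0.0, -0.0, 0.268, 0] x 5
```

View pics/w2.png

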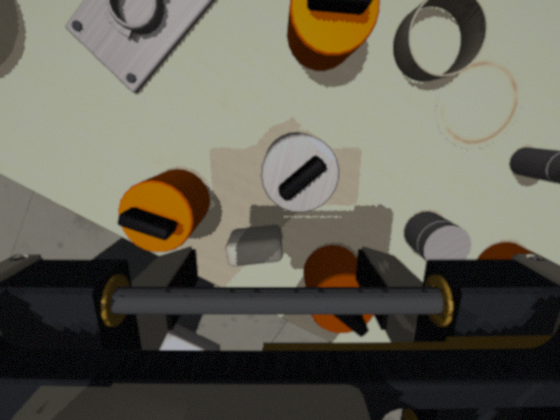

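The wrist view shows the hood roof at about (300,172), its handle at about (302,178), and the slim tin at the right edge, about (545,163). I'll measure the hood and go to the tin.

```bash
python3 - <<'E'
from h import *
import pickle
s=pickle.load(open('w2.pkl','rb'));b=cv2.imread('pics/w2.png');M=model('wrist',s)
g=cv2.cvtColor(b,cv2.COLOR_BGR2GRAY);m=((g<50)*255).astype('uint8');mm=np.zeros_like(m);mm[145:206,270:335]=m[145:206,270:335]
k=max(cv2.findContours(mm,cv2.RETR_EXTERNAL,cv2.CHAIN_APPROX_NONE)[0],key=cv2.contourArea)
print(cv2.minAreaRect(k))
for z in(116,101):
  W=cast(M,k.reshape(-1,2),z)[:,:2].astype(np.float32);r=cv2.minAreaRect(W);print(r)
m=((g>125)&(cv2.cvtColor(b,cv2.COLOR_BGR2HSV)[...,1]<16)).astype('uint8')*255;mm=m*0;mm[128:212,258:342]=m[128:212,258:342]
k=max(cv2.findContours(mm,cv2.RETR_EXTERNAL,cv2.CHAIN_APPROX_NONE)[0],key=cv2.contourArea)
W=cast(M,k.reshape(-1,2),86)[:,:2].astype(np.float32);print('roof',cv2.minEnclosingCircle(W),cv2.fitEllipse(W))
E
python3 -m creep '[[1.6,15.7,2.5,0,0,0.27,0],[1.6,15.7,2.5,0,0,0.27,0],[1.6,15.7,2.5,0,0,0.27,0],[1.6,15.7,2.5,0,0,0.27,0],[1.6,15.7,2.5,0,0,0.27,0]]'
python3 -m creep '[[5.7,14.7,2.5,0,0,0.27,0],[5.7,14.7,2.5,0,0,0.27,0],[5.7,14.7,2.5,0,0,0.27,0],[5.7,14.7,2.5,0,0,0.27,0],[5.7,14.7,2.5,0,0,0.27,0]]'
python3 - <<'E'
from h import *
import pickle
s=manip.state();print(s['dq'].round(1),s['qpos'].round(1))
b=manip.grab_frame('wrist');cv2.imwrite('pics/w3.png',b);pickle.dump(s,open('w3.pkl','wb'));M=model('wrist',s)
print(proj(M,[[618,-353.5,75],[618,-353.5,0]]))
E
```

```text
((301.4317932128906, 178.0080108642578), (17.410310745239258, 53.145263671875), 49.63546371459961)
((465.74774169921875, -105.0394287109375), (15.71547794342041, 46.88993835449219), 71.33903503417969)
((464.1151123046875, -107.44395446777344), (16.602277755737305, 49.53585433959961), 71.33903503417969)
roof ((465.3951110839844, -106.76663208007812), 38.05963134765625) ((465.3805236816406, -106.49182891845703), (74.13146209716797, 74.57804107666016), 90.08781433105469)
t: 2.62
position: [526.6, -230.2, 222.8]
tcp_rot: [[0.964, 0.265, -0.0], [0.265, -0.964, -0.003], [-0.001, 0.003, -1.0]]
wrist_force: [0.3, -0.4, 0.4]
grip_width: 1.001
grip_force: 0.0
t: 3.03
position: [619.2, -356.2, 195.8]
tcp_rot: [[1.0, -0.002, -0.003], [-0.002, -1.0, -0.002], [-0.003, 0.002, -1.0]]
wrist_force: [0.1, -0.1, 0.1]
grip_width: 0.997
grip_force: 0.0
[-2.2 -4.8 -1.   6.7  0.9  1.3 -1.6] [ 12.6  37.9  23.6  82.4 -15.8  63.  -51.2]
[[272.79101304 216.06704274]
 [273.44513876 196.19794367]]
```

View pics/w3.png

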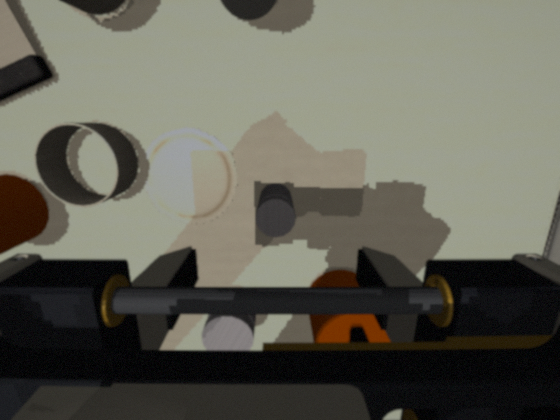

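The tin's top disc is at about (276,216), which puts it near (618,-356), almost under the TCP. I'll descend and grip.

```bash
python3 -m creep '[[-0.1,0,4,0,0,0,0],[-0.1,0,8,0,0,0,0],[-0.1,0,11,0,0,0,0],[-0.1,0,13.3,0,0,0,0],[-0.1,0,13.3,0,0,0,0]]' 25
python3 -m creep '[[0,0,0,0,0,0,200],[0,0,0,0,0,0,200],[0,0,0,0,0,0,200],[0,0,0,0,0,0,200],[0,0,0,0,0,0,200]]' 25
python3 -m creep '[[0,0,0,0,0,0,200],[0,0,0,0,0,0,200],[0,0,0,0,0,0,200],[0,0,0,0,0,0,200]]' 25
```

```text
t: 3.5
position: [613.4, -347.1, 60.4]
tcp_rot: [[1.0, 0.001, -0.009], [0.001, -1.0, 0.008], [-0.009, -0.008, -1.0]]
wrist_force: [-1.5, 0.3, -0.8]
grip_width: 0.999
grip_force: 0.0
t: 3.92
position: [617.4, -353.7, 68.8]
tcp_rot: [[1.0, -0.003, 0.003], [-0.003, -1.0, -0.001], [0.003, 0.001, -1.0]]
wrist_force: [0.1, 0.2, 0.8]
grip_width: 0.684
grip_force: 0.0
t: 4.25
position: [616.3, -353.4, 66.8]
tcp_rot: [[1.0, -0.003, 0.0], [-0.003, -1.0, -0.0], [0.0, 0.0, -1.0]]
wrist_force: [0.7, -0.8, 0.9]
grip_width: 0.395
grip_force: 0.7
```

```bash
python3 -m creep '[[0,0,0,0,0,0,200],[0,0,0,0,0,0,200],[0,0,0,0,0,0,200],[0,0,0,0,0,0,200]]' 25
python3 -m creep '[[0,0,-2,0,0,0,200],[0,0,-5,0,0,0,200],[0,0,-8,0,0,0,200],[0,0,-8,0,0,0,200]]' 25
python3 - <<'E'
from h import *
s=manip.state();print(s['position'],s['grip_force'],s['dq'].round(1))
plan([(526.7,128.2,150,-40)],f=200,step=180)
E
```

```text
t: 4.58
position: [616.3, -353.5, 66.7]
tcp_rot: [[1.0, -0.003, 0.0], [-0.003, -1.0, -0.0], [0.0, 0.0, -1.0]]
wrist_force: [-0.4, -0.5, 1.2]
grip_width: 0.377
grip_force: 24.9
t: 4.92
position: [619.5, -355.3, 153.3]
tcp_rot: [[1.0, -0.003, 0.008], [-0.003, -1.0, -0.004], [0.008, 0.004, -1.0]]
wrist_force: [1.3, -1.3, -0.7]
grip_width: 0.376
grip_force: 24.9
[ 619.52194278 -355.28839529  153.302524  ] 24.939792975783348 [ 0.3  2.3 -0.8  1.9 -1.  -4.3  0.8]
[-3.15, -16.11, 0.01, 0.006, -0.008, -0.292, 200] x 5
[1.63, -16.33, 0.12, -0.0, 0.0, -0.292, 200] x 5
[6.26, -15.17, 0.12, -0.0, -0.0, -0.292, 200] x 5
```

```bash
python3 -m creep '[[-0.5,-2,-3,0,0,0,200],[-1,-5,-6.8,0,0,0,200],[-2,-9,-6.8,0,0,0,200],[-3,-12.5,-6.8,0,0,0,200],[-3,-16,-6.8,0,0,0,200]]' >/dev/null
python3 -m creep '[[-1,-3.5,0,0,0,0,200],[-2,-7,0,0,0,0,200],[-3,-10.5,0,0,0,0,200],[-3,-14,0,0,0,0,200],[-3,-16,0,0,0,0,200]]' >/dev/null
python3 -m creep '[[-1,-3.5,0,0,0,0,200],[-2,-7,0,0,0,0,200],[-3,-10.5,0,0,0,0,200],[-3,-14,0,0,0,0,200],[-3,-16.2,0,0,0,0,200]]'
python3 -m creep '[[0,0,0,0,0,0,200],[0,0,0,0,0,0,200],[0,0,0,0,0,0,200],[0,0,0,0,0,0,200]]'
python3 - <<'E'
from h import *
import pickle
s=manip.state();print(s['dq'].round(1),s['qpos'].round(1))
b=manip.grab_frame('wrist');cv2.imwrite('pics/w4.png',b);pickle.dump(s,open('w4.pkl','wb'));M=model('wrist',s)
print(proj(M,[[526.7,128.2,32],[526.7,128.2,10]]))
hsv=cv2.cvtColor(b,cv2.COLOR_BGR2HSV);print(manip.state()['position'])
E
```

```text
t: 6.17
position: [526.2, 133.8, 214.3]
tcp_rot: [[1.0, 0.001, -0.001], [0.001, -1.0, 0.002], [-0.001, -0.002, -1.0]]
wrist_force: [0.5, 0.5, -2.1]
grip_width: 0.377
grip_force: 24.9
t: 6.5
position: [527.8, 127.3, 214.5]
tcp_rot: [[1.0, -0.005, -0.001], [-0.005, -1.0, -0.001], [-0.001, 0.001, -1.0]]
wrist_force: [0.5, -0.7, -1.4]
grip_width: 0.374
grip_force: 24.9
[ 0.4 -0.1  0.  -0.2 -0.1  0.1 -0. ] [ -31.8   18.9   18.6  107.7   -7.3   54.6 -100.2]
[[275.19456794 199.35660322]
 [275.25347564 194.7307015 ]]
[527.92965579 127.23319463 214.53421822]
```

View pics/w4.png

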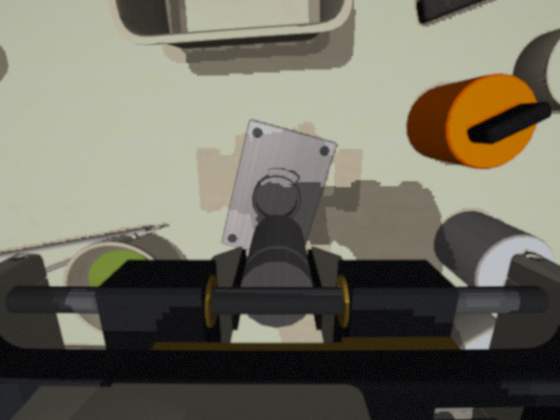

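The plate's holes are visible at (257,132), (324,151) and (232,238). The cup's rim is at about (277,190) and the tin hangs straight. The midpoint of the diagonal holes gives the cup's centre.

```bash
python3 - <<'E'
from h import *
import pickle
s=pickle.load(open('w4.pkl','rb'));b=cv2.imread('pics/w4.png');M=model('wrist',s);g=cv2.cvtColor(b,cv2.COLOR_BGR2GRAY)
H=[]
for x,y in((257,132),(324,151),(232,238)):
    p=g[y-8:y+9,x-8:x+9].astype(float);hsv=cv2.cvtColor(b,cv2.COLOR_BGR2HSV)
    w=np.clip(np.median(g[y-12:y+12,x-4:x+4])-25-p,0,None)
    yy,xx=np.mgrid[-8:9,-8:9];w[(xx**2+yy**2)>36]=0
    H.append((x+(w*xx).sum()/w.sum(),y+(w*yy).sum()/w.sum()))
P=cast(M,H,10)[:,:2];print(np.round(H,1).tolist(),P.round(1).tolist(),'c',(P[1]+P[2])/2,np.linalg.norm(P[0]-P[1]),np.linalg.norm(P[0]-P[2]))
d=P[0]-P[2];e=P[1]-P[0];print('yaw',np.degrees(np.arctan2(d[1],d[0])),np.degrees(np.arctan2(e[1],e[0]))+90)
# corners
hsv=cv2.cvtColor(b,cv2.COLOR_BGR2HSV);m=((hsv[...,1]<18)&(g>70)).astype('uint8')*255;mm=m*0;mm[105:258,205:345]=m[105:258,205:345]
k=max(cv2.findContours(mm,cv2.RETR_EXTERNAL,cv2.CHAIN_APPROX_NONE)[0],key=cv2.contourArea)
W=cast(M,k.reshape(-1,2),10)[:,:2].astype(np.float32)
r=cv2.minAreaRect(W);print(r,cv2.boxPoints(r).round(1).tolist())
Mt=model('top');print('top cast of neck centre px(164.1,195.2)')
E
```

```text
[[257.1, 132.6], [323.9, 150.6], [231.9, 237.9]] [[595.6, 147.5], [576.1, 74.5], [474.2, 180.3]] c [525.17186725 127.37488132] 75.55096835049216 125.76309960472112
yaw -15.126893008423172 -14.957001150645468
((526.08154296875, 127.51510620117188), (98.40221405029297, 149.03997802734375), 74.69544219970703) [[441.20001220703125, 99.69999694824219], [585.0, 60.400001525878906], [610.9000244140625, 155.3000030517578], [467.20001220703125, 194.60000610351562]]
top cast of neck centre px(164.1,195.2)
```

```bash
python3 -m creep '[[-0.25,0,3,0,0,0,200],[-0.25,0,6,0,0,0,200],[-0.25,0,8.5,0,0,0,200],[-0.25,0,10,0,0,0,200],[-0.25,0,10,0,0,0,200]]'
python3 -m creep '[[0,0,0,0,0,0,200],[0,0,0,0,0,0,200],[0,0,0,0,0,0,200]]'
python3 -m creep '[[0,0,1,0,0,0,200],[0,0,2,0,0,0,200],[0,0,3,0,0,0,200],[0,0,3.4,0,0,0,200],[0,0,3.4,0,0,0,200]]'
python3 -m creep '[[0,0,0,0,0,0,200],[0,0,0,0,0,0,200],[0,0,0,0,0,0,200]]'
```

```text
t: 6.97
position: [522.8, 127.0, 111.3]
tcp_rot: [[1.0, -0.005, -0.006], [-0.005, -1.0, -0.003], [-0.006, 0.003, -1.0]]
wrist_force: [-1.7, -0.2, -1.4]
grip_width: 0.375
grip_force: 24.9
t: 7.22
position: [526.8, 129.0, 116.3]
tcp_rot: [[1.0, -0.004, 0.003], [-0.004, -1.0, 0.001], [0.003, -0.001, -1.0]]
wrist_force: [0.6, 0.8, -1.0]
grip_width: 0.374
grip_force: 24.9
t: 7.63
position: [524.0, 128.8, 78.9]
tcp_rot: [[1.0, -0.003, -0.003], [-0.003, -1.0, -0.001], [-0.003, 0.001, -1.0]]
wrist_force: [0.1, -0.6, -2.5]
grip_width: 0.379
grip_force: 24.9
t: 7.88
position: [525.7, 129.1, 81.0]
tcp_rot: [[1.0, -0.003, 0.001], [-0.003, -1.0, 0.0], [0.001, -0.0, -1.0]]
wrist_force: [0.3, -0.1, -0.8]
grip_width: 0.376
grip_force: 24.9
```

```bash
python3 -m creep '[[0,0,0.2,0,0,0,200],[0,0,0.4,0,0,0,200],[0,0,0.4,0,0,0,200],[0,0,0.4,0,0,0,200]]'
python3 -m creep '[[0,0,0,0,0,0,110],[0,0,0,0,0,0,110],[0,0,0,0,0,0,110],[0,0,0,0,0,0,40],[0,0,0,0,0,0,0]]'
python3 -m creep '[[0,0,-1,0,0,0,0],[0,0,-3,0,0,0,0],[0,0,-6,0,0,0,0],[0,0,-10,0,0,0,0],[0,0,-13,0,0,0,0]]'
python3 -m creep '[[0,0,0,0,0,0,0],[0,0,0,0,0,0,0],[0,0,0,0,0,0,0],[0,0,0,0,0,0,0]]'
python3 - <<'E'
from h import *
import pickle
s=manip.state();print(s['dq'].round(1))
b=manip.grab_frame('wrist');cv2.imwrite('pics/w5.png',b);pickle.dump(s,open('w5.pkl','wb'));M=model('wrist',s)
print(proj(M,[[525.8,127.6,85],[525.8,127.6,32]]))
plan([(465.5,-106.5,230,-108.7)],step=150)
E
```

```text
t: 8.22
position: [525.4, 129.2, 76.7]
tcp_rot: [[1.0, -0.003, 0.0], [-0.003, -1.0, 0.0], [0.0, -0.0, -1.0]]
wrist_force: [-0.3, 0.3, -1.9]
grip_width: 0.379
grip_force: 24.9
t: 8.63
position: [525.5, 129.1, 76.8]
tcp_rot: [[1.0, -0.003, 0.0], [-0.003, -1.0, 0.0], [0.0, -0.0, -1.0]]
wrist_force: [0.0, -0.1, 0.2]
grip_width: 0.667
grip_force: 0.0
t: 9.05
position: [525.8, 128.9, 209.8]
tcp_rot: [[1.0, -0.004, 0.001], [-0.004, -1.0, 0.0], [0.001, -0.0, -1.0]]
wrist_force: [1.3, 1.1, -0.2]
grip_width: 0.986
grip_force: 0.0
t: 9.38
position: [524.3, 128.9, 205.6]
tcp_rot: [[1.0, -0.003, -0.002], [-0.003, -1.0, -0.001], [-0.002, 0.001, -1.0]]
wrist_force: [0.8, -0.5, -0.5]
grip_width: 0.997
grip_force: 0.0
[ 0.1  0.7 -0.1  0.2 -0.1 -0.  -0.1]
[[277.47093932 213.14154327]
 [277.26733469 198.60187449]]
[-2.9, 11.78, -1.21, 0.001, 0.003, 0.162, 0] x 4
[-0.97, 12.09, -1.23, 0.0, -0.0, 0.161, 0] x 4
```

View pics/w5.png

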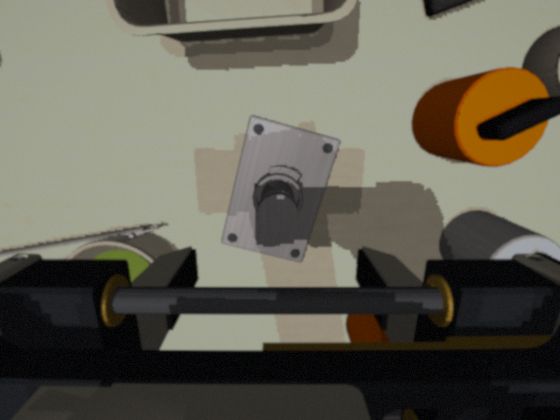

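```bash
python3 - <<'E'
from h import *
import pickle
s=pickle.load(open('w5.pkl','rb'));b=cv2.imread('pics/w5.png');M=model('wrist',s);g=cv2.cvtColor(b,cv2.COLOR_BGR2GRAY)
H=[]
for x,y in((259,129),(327,148),(232,238),(295,253)):
    p=g[y-8:y+9,x-8:x+9].astype(float)
    w=np.clip(np.median(p)-25-p,0,None)
    yy,xx=np.mgrid[-8:9,-8:9];w[(xx**2+yy**2)>36]=0
    H.append((x+(w*xx).sum()/w.sum(),y+(w*yy).sum()/w.sum()))
P=cast(M,H,10)[:,:2];print(P.round(1).tolist(),'c',P.mean(0))
d=P[0]-P[2]+P[1]-P[3];e=P[1]-P[0]+P[3]-P[2];print('yaw',np.degrees(np.arctan2(d[1],d[0])),np.degrees(np.arctan2(e[1],e[0]))+90)
for r in range(160,262,3):print(r,*g[r,246:312:3])
E
```

```text
[[595.7, 147.4], [575.8, 74.5], [474.2, 180.1], [454.6, 106.9]] c [525.07605645 127.19654049]
yaw -15.009306672312883 -15.091498720580887
160 136 136 136 137 135 135 133 135 133 133 131 130 130 128 129 126 128 124 122 122 124 123
163 135 133 139 135 133 134 132 132 133 132 128 128 128 126 128 127 126 123 123 125 122 122
166 136 132 136 133 133 134 130 130 114 102 98 100 88 76 108 111 114 123 124 123 121 121
169 136 134 137 131 132 133 131 130 121 131 128 123 126 125 118 92 64 90 121 121 121 120
172 136 134 136 130 130 133 129 110 113 113 103 110 111 121 122 123 119 87 98 121 120 122
175 133 134 133 131 130 126 83 62 75 94 108 99 89 80 85 116 123 121 81 119 120 121
178 130 135 132 130 126 66 81 123 115 114 110 108 115 120 108 80 100 106 99 120 123 122
181 131 133 129 127 80 101 118 80 60 51 44 41 52 90 92 116 85 58 97 119 123 124
184 131 131 127 63 75 104 64 36 41 42 41 39 37 36 46 69 108 82 56 109 123 122
187 132 132 126 54 59 59 37 32 33 38 40 38 37 33 35 50 67 106 58 79 83 82
190 131 128 123 58 59 56 31 34 36 39 41 44 53 37 34 41 60 64 51 59 63 60
193 131 126 112 57 59 45 36 40 39 
[... 1046 characters left out ...]
 60 59 60 61 57
238 140 141 138 91 56 62 58 59 57 59 59 59 59 60 60 64 64 66 65 67 65 58
241 139 142 138 120 59 59 58 60 59 59 61 58 59 58 60 62 102 117 115 117 102 68
244 138 140 139 124 84 83 61 59 58 59 61 77 106 104 108 105 114 116 117 117 100 95
247 139 139 137 133 120 120 107 105 107 107 113 114 116 116 118 115 113 113 117 114 102 140
250 153 145 133 132 135 119 117 116 117 115 116 116 116 121 118 94 53 51 112 110 112 145
253 161 163 163 161 156 130 116 113 115 115 114 115 115 120 113 63 49 48 103 102 139 144
256 165 164 164 164 163 150 145 144 137 128 117 116 114 118 115 90 59 72 115 95 146 145
259 162 163 163 164 164 152 144 145 145 144 143 144 141 132 119 113 113 117 111 127 148 147
```

The bright front edge of the tin's top disc starts at row 196, centred on column 277. The tin is seated upright, and the rest of the dark patch is gripper shadow. The foot's centre is about (525.3,127.4), yaw -15.1. Next, over to the hood.

```bash
python3 -m creep '[[-1,3,-1.2,0,0,0.05,0],[-2,6,-1.2,0,0,0.1,0],[-2.9,9,-1.2,0,0,0.16,0],[-2.9,11.8,-1.2,0,0,0.16,0]]' >/dev/null
python3 -m creep '[[-1,4,-1.2,0,0,0.1,0],[-1,7,-1.2,0,0,0.16,0],[-1,10,-1.2,0,0,0.16,0],[-1,12.1,-1.2,0,0,0.16,0],[-1,12.1,-1.2,0,0,0.16,0]]'
python3 -m creep '[[0,0,0,0,0,0,0],[0,0,0,0,0,0,0],[0,0,0,0,0,0,0],[0,0,0,0,0,0,0],[0,0,0,0,0,0,0]]'
python3 - <<'E'
from h import *
import pickle
s=manip.state();print(s['dq'].round(1),s['qpos'].round(1))
b=manip.grab_frame('wrist');cv2.imwrite('pics/w6.png',b);pickle.dump(s,open('w6.pkl','wb'));M=model('wrist',s)
q=proj(M,[[465.5,-106.5,116],[465.5,-106.5,86]]);print(q)
g=cv2.cvtColor(b,cv2.COLOR_BGR2GRAY);hsv=cv2.cvtColor(b,cv2.COLOR_BGR2HSV)
def big(m,c,h):
    m=m.astype('uint8')*255;mm=m*0;x,y=c.astype(int);mm[y-h:y+h,x-h:x+h]=m[y-h:y+h,x-h:x+h]
    return max(cv2.findContours(mm,cv2.RETR_EXTERNAL,cv2.CHAIN_APPROX_NONE)[0],key=cv2.contourArea).reshape(-1,2)
k=big(g<50,q[0],36);print('handle px',cv2.minAreaRect(k))
for z in(116,108):print(cv2.minAreaRect(cast(M,k,z)[:,:2].astype(np.float32)))
k=big((hsv[...,1]<18)&(g>100),q[1],52);W=cast(M,k,86)[:,:2].astype(np.float32);print('roof',cv2.minEnclosingCircle(W))
E
```

```text
t: 10.18
position: [464.5, -111.8, 229.9]
tcp_rot: [[0.946, -0.325, -0.002], [-0.325, -0.946, -0.002], [-0.001, 0.003, -1.0]]
wrist_force: [-0.1, 0.3, 0.4]
grip_width: 1.0
grip_force: 0.0
t: 10.6
position: [466.6, -105.5, 230.5]
tcp_rot: [[0.949, -0.316, -0.001], [-0.316, -0.949, 0.0], [-0.001, -0.0, -1.0]]
wrist_force: [0.1, -0.3, 1.2]
grip_width: 1.002
grip_force: 0.0
[ 0.2 -0.1  0.2  0.   0.1  0.   0.1] [-17.   11.7  30.  115.6  -7.2  54.5 -91.8]
[[277.4655318  218.09664748]
 [277.37663921 208.64636354]]
handle px ((278.5, 213.5), (57.0, 15.0), 90.0)
((468.4056396484375, -108.51119232177734), (13.038206100463867, 50.836265563964844), 71.35297393798828)
((466.10400390625, -107.80802917480469), (13.46110725402832, 52.48520278930664), 71.35298919677734)
roof ((494.9059753417969, -126.0804443359375), 12.762409210205078)
```

```bash
python3 - <<'E'
from h import *
import pickle
s=pickle.load(open('w6.pkl','rb'));b=cv2.imread('pics/w6.png');M=model('wrist',s)
g=cv2.cvtColor(b,cv2.COLOR_BGR2GRAY);hsv=cv2.cvtColor(b,cv2.COLOR_BGR2HSV)
for r in range(145,262,4):print(r,*[f"{g[r,c]}/{hsv[r,c,1]}" for c in (222,230,238,250,262,278,294,306,318,326,334)])
print('col278',*[g[r,278] for r in range(176,250,2)])
E
```

```text
145 184/31 165/40 160/44 164/43 164/44 162/46 159/48 160/48 180/29 182/28 180/33
149 163/43 164/44 162/45 164/46 163/43 163/46 162/49 163/44 163/47 161/45 162/45
153 163/46 160/48 162/45 164/44 162/45 162/46 166/45 162/46 162/45 159/45 161/45
157 164/46 161/44 162/47 162/46 159/45 143/44 152/45 160/45 161/46 161/45 162/47
161 164/44 160/45 158/46 163/46 148/45 54/18 81/47 86/48 157/45 87/45 96/50
165 164/47 163/44 160/45 163/46 52/5 56/9 56/9 85/43 89/43 81/47 83/44
169 162/44 160/48 162/46 163/44 51/10 117/11 59/21 84/43 85/45 83/42 82/47
173 162/46 163/44 165/45 131/43 80/9 92/8 144/10 77/44 84/46 82/41 81/44
177 161/44 163/43 162/47 62/12 89/8 90/8 118/4 57/9 85/48 82/47 83/54
181 162/44 159/45 161/48 78/10 90/11 91/8 91/11 82/3 86/45 85/50 80/45
185 161/48 158/42 160/45 89/8 88/8 26/19 90/14 89/11 82/52 84/49 83/43
189 161/47 160/45 163/46 89/14 90/6 4/0 90/11 90/14 84/43 84/46 83/44
193 163/46 164/44 163/46 87/14 89/17 9/139 89/11 92/8 84/43 82/46 83/52
197 165/45 163/43 152/41 87/14 88/8 10/143 89/11 89/8 79/34 84/43 85/45
201 165/44 161/45 138/34 87/9 89/11 9/51 88/14 86/14 78
[... 554 characters left out ...]
 86/9 8/85 88/14 88/20 183/31 183/30 183/29
237 183/29 184/30 182/25 159/44 87/11 7/139 106/14 158/43 182/32 182/26 185/27
241 183/27 184/26 183/29 163/46 90/14 8/57 159/11 164/44 168/33 170/27 183/27
245 183/25 182/29 182/30 163/46 161/47 139/23 161/45 162/44 63/35 106/43 179/31
249 181/33 183/30 183/27 161/46 162/45 162/43 163/40 155/45 56/18 75/39 112/45
253 183/26 183/29 182/30 161/46 162/43 165/45 163/46 71/35 65/23 54/27 111/45
257 183/31 183/30 181/33 162/44 163/43 161/47 160/45 66/23 73/27 61/28 109/47
261 184/30 182/30 182/29 165/45 161/46 160/45 160/46 71/28 104/19 68/22 115/36
col278 89 90 91 88 57 12 4 1 9 7 8 6 13 6 8 12 11 17 7 12 9 11 1 10 12 13 11 12 12 9 3 9 7 32 121 147 162
```

View pics/w6.png

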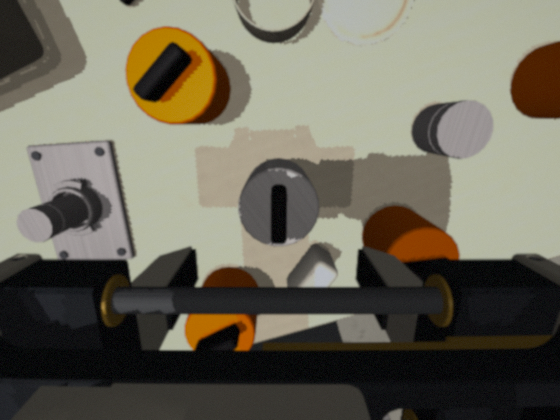

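The view shows the hood roof disc at about (279,207) with its handle vertical, columns 271–286 and rows 184–242. The tin stands in the foot at left.

```bash
python3 - <<'E'
from h import *
import pickle
s=pickle.load(open('w6.pkl','rb'));M=model('wrist',s);R=s['tcp_rot'];p=s['position']
for n,px,z,o in(('handle end',(278.5,242.8),116,25),('roof near',(278.5,244.6),86,39.5),('roof far',(278.5,171),86,-39.5),('roof left',(239.5,207),86,0),('roof right',(318.5,207),86,0)):
    P=cast(M,[px],z)[0];print(n,(P+R[:,0]*o).round(1),'tool',(R.T@(P-p)).round(1))
E
```

```text
handle end [ 467.3 -108.1  116. ] tool [-23.4   2.2 114.5]
roof near [ 467.6 -108.4   86. ] tool [-37.5   2.5 144.5]
roof far [ 461.8 -106.3   86. ] tool [ 35.3   2.3 144.4]
roof left [478.4 -72.8  86. ] tool [  0.9 -34.7 144.5]
roof right [ 454.7 -144.1   86. ] tool [  1.   40.4 144.5]
```

```bash
python3 -m creep '[[0,0.2,3,0,0,0,0],[0,0.2,6,0,0,0,0],[0,0.2,9,0,0,0,0],[0,0.2,10.5,0,0,0,0],[0,0.2,10.5,0,0,0,0]]'
python3 -m creep '[[0,0,0,0,0,0,100],[0,0,0,0,0,0,100],[0,0,0,0,0,0,100],[0,0,0,0,0,0,100],[0,0,0,0,0,0,100]]' 50
```

```text
t: 11.07
position: [463.2, -107.5, 122.6]
tcp_rot: [[0.948, -0.317, -0.007], [-0.317, -0.949, 0.0], [-0.006, 0.002, -1.0]]
wrist_force: [-0.1, -0.7, -0.7]
grip_width: 1.0
grip_force: 0.0
t: 11.48
position: [466.7, -108.5, 126.8]
tcp_rot: [[0.948, -0.317, 0.002], [-0.317, -0.948, 0.0], [0.002, -0.001, -1.0]]
wrist_force: [0.1, 0.7, -0.4]
grip_width: 0.684
grip_force: 0.0
```

```bash
python3 -m creep '[[-0.05,0,0.5,0,0,0,100],[-0.05,0,1,0,0,0,100],[-0.05,0,1.2,0,0,0,100],[-0.05,0,1.2,0,0,0,100],[-0.05,0,1.2,0,0,0,100]]' 50
python3 -m creep '[[0,0,0,0,0,0,255],[0,0,0,0,0,0,255],[0,0,0,0,0,0,255],[0,0,0,0,0,0,255],[0,0,0,0,0,0,255]]' 50
python3 -m creep '[[0,0,0,0,0,0,255],[0,0,0,0,0,0,255],[0,0,0,0,0,0,255],[0,0,0,0,0,0,255]]' 50
```

```text
t: 11.9
position: [465.1, -108.3, 113.3]
tcp_rot: [[0.948, -0.318, -0.001], [-0.318, -0.948, -0.0], [-0.001, 0.0, -1.0]]
wrist_force: [-0.6, 0.6, -0.5]
grip_width: 0.609
grip_force: 0.0
t: 12.32
position: [465.4, -108.3, 113.8]
tcp_rot: [[0.948, -0.318, 0.0], [-0.318, -0.948, 0.0], [0.0, -0.0, -1.0]]
wrist_force: [-0.2, 0.3, -1.1]
grip_width: 0.293
grip_force: 0.0
t: 12.65
position: [465.1, -108.3, 113.5]
tcp_rot: [[0.948, -0.318, -0.0], [-0.318, -0.948, 0.0], [-0.0, 0.0, -1.0]]
wrist_force: [-0.7, 0.1, -2.1]
grip_width: 0.147
grip_force: 50.0
```

```bash
python3 -m creep '[[0,0,-1,0,0,0,255],[0,0,-3.5,0,0,0,255],[0,0,-7,0,0,0,255],[0,0,-10,0,0,0,255],[0,0,-11.3,0,0,0,255]]'
python3 -m creep '[[0,0,0,0,0,0,255],[0,0,0,0,0,0,255]]'
python3 - <<'E'
from h import *
plan([(525.3,127.4,225,-40.1)],f=255,step=150,turn=28)
E
```

```text
t: 13.07
position: [467.1, -109.2, 231.0]
tcp_rot: [[0.948, -0.318, 0.005], [-0.318, -0.948, -0.0], [0.005, -0.001, -1.0]]
wrist_force: [1.3, 0.0, -1.2]
grip_width: 0.148
grip_force: 50.0
t: 13.23
position: [465.7, -108.2, 227.4]
tcp_rot: [[0.948, -0.317, 0.002], [-0.317, -0.948, 0.0], [0.002, -0.001, -1.0]]
wrist_force: [-0.4, 0.5, -1.7]
grip_width: 0.151
grip_force: 50.0
[-0.61, -8.08, 0.09, -0.001, -0.002, -0.398, 255] x 4
[2.57, -7.68, 0.08, 0.0, 0.0, -0.398, 255] x 4
[5.35, -6.08, 0.08, 0.0, 0.0, -0.398, 255] x 4
```

```bash
python3 -m creep '[[-0.1,-1.5,0,0,0,-0.08,255],[-0.3,-4,0,0,0,-0.18,255],[-0.6,-6,0,0,0,-0.29,255],[-0.6,-8.1,0,0,0,-0.398,255]]' >/dev/null
python3 -m creep '[[0.7,-2,0,0,0,-0.1,255],[1.3,-4,0,0,0,-0.2,255],[2,-6,0,0,0,-0.3,255],[2.6,-7.7,0,0,0,-0.398,255]]' >/dev/null
python3 -m creep '[[1.7,-2,0,0,0,-0.12,255],[3.2,-3.6,0,0,0,-0.23,255],[4.4,-5,0,0,0,-0.32,255],[5.1,-5.8,0,0,0,-0.38,255],[5.35,-6.1,0,0,0,-0.398,255]]'
python3 -m creep '[[0,0,0,0,0,0,255],[0,0,0,0,0,0,255],[0,0,0,0,0,0,255],[0,0,0,0,0,0,255],[0,0,0,0,0,0,255]]'
python3 - <<'E'
from h import *
s=manip.state();print(s['dq'].round(1),s['qpos'].round(1))
plan([(525.3,127.4,135,-40.1)],f=255)
E
```

```text
t: 14.32
position: [524.2, 130.0, 224.4]
tcp_rot: [[0.64, 0.768, -0.004], [0.768, -0.64, -0.0], [-0.003, -0.003, -1.0]]
wrist_force: [-0.1, -0.1, -1.5]
grip_width: 0.146
grip_force: 50.0
t: 14.73
position: [525.3, 126.8, 226.7]
tcp_rot: [[0.646, 0.764, -0.0], [0.764, -0.646, -0.0], [-0.0, 0.0, -1.0]]
wrist_force: [-0.1, -0.9, -1.6]
grip_width: 0.146
grip_force: 50.0
[-0.2 -0.1 -0.2 -0.3 -0.1 -0.   0.1] [-26.6  17.4  12.2 107.2  -4.4  55.8 -52.7]
[0.04, -0.04, 9.17, 0.0, 0.0, -0.002, 255] x 3
```

```bash
python3 -m creep '[[0.05,0,2,0,0,0,255],[0.05,0,4,0,0,0,255],[0.05,0,6,0,0,0,255],[0.05,0,7,0,0,0,255],[0.05,0,7.3,0,0,0,255]]'
python3 -m creep '[[0,0,0,0,0,0,255],[0,0,0,0,0,0,255],[0,0,0,0,0,0,255],[0,0,0,0,0,0,255]]'
python3 - <<'E'
from h import *
plan([(525.3,127.4,136,-40.1),(525.3,127.4,123.5,-40.1)],f=255)
E
```

```text
t: 15.15
position: [524.4, 127.5, 151.9]
tcp_rot: [[0.645, 0.764, -0.003], [0.764, -0.645, -0.001], [-0.003, -0.002, -1.0]]
wrist_force: [0.2, -0.6, -1.0]
grip_width: 0.149
grip_force: 50.0
t: 15.48
position: [526.6, 128.4, 154.9]
tcp_rot: [[0.644, 0.765, 0.002], [0.765, -0.644, 0.001], [0.002, 0.001, -1.0]]
wrist_force: [-0.1, -0.1, -1.0]
grip_width: 0.15
grip_force: 50.0
[-0.16, -0.04, 1.89, 0.001, -0.002, -0.0, 255] x 1
[-0.0, 0.0, 1.25, 0.0, 0.0, -0.0, 255] x 1
```

```bash
python3 -m creep '[[-0.1,0,0.4,0,0,0,255],[-0.1,0,0.8,0,0,0,255],[-0.1,0,1.1,0,0,0,255],[-0.1,0,1.3,0,0,0,255],[-0.1,0,1.3,0,0,0,255]]'
python3 -m creep '[[0,0,0.2,0,0,0,255],[0,0,0.4,0,0,0,255],[0,0,0.6,0,0,0,255],[0,0,0.6,0,0,0,255],[0,0,0.6,0,0,0,255]]'
```

```text
t: 15.9
position: [524.6, 127.3, 140.0]
tcp_rot: [[0.644, 0.765, -0.001], [0.765, -0.644, -0.0], [-0.001, -0.001, -1.0]]
wrist_force: [-0.7, 0.0, -1.6]
grip_width: 0.146
grip_force: 50.0
t: 16.32
position: [525.0, 127.4, 134.5]
tcp_rot: [[0.644, 0.765, -0.0], [0.765, -0.644, -0.0], [-0.0, -0.0, -1.0]]
wrist_force: [1.2, 0.2, -0.9]
grip_width: 0.145
grip_force: 50.0
```

```bash
python3 -m creep '[[0,0,0.3,0,0,0,255],[0,0,0.6,0,0,0,255],[0,0,0.8,0,0,0,255],[0,0,0.95,0,0,0,255],[0,0,0.95,0,0,0,255]]'
python3 -m creep '[[0,0,0.05,0,0,0,255],[0,0,0.1,0,0,0,255],[0,0,0.15,0,0,0,255],[0,0,0.15,0,0,0,255],[0,0,0.15,0,0,0,255]]'
```

```text
t: 16.73
position: [524.9, 127.3, 124.8]
tcp_rot: [[0.644, 0.765, -0.0], [0.765, -0.644, -0.0], [-0.0, -0.0, -1.0]]
wrist_force: [0.9, 0.0, -0.9]
grip_width: 0.148
grip_force: 50.0
t: 17.15
position: [525.1, 127.4, 123.7]
tcp_rot: [[0.644, 0.765, -0.0], [0.765, -0.644, 0.0], [0.0, -0.0, -1.0]]
wrist_force: [1.4, 0.3, -1.9]
grip_width: 0.149
grip_force: 50.0
```

```bash
python3 -m creep '[[0,0,0.05,0,0,0,255],[0,0,0.05,0,0,0.05,255],[0,0,0.05,0,0,0.13,255],[0,0,0.05,0,0,0.22,255],[0,0,0.05,0,0,0.3,255]]'
python3 -m creep '[[0,0,0,0,0,0.08,255],[0,0,0,0,0,0.16,255],[0,0,0,0,0,0.24,255],[0,0,0,0,0,0.32,255],[0,0,0,0,0,0.4,255]]'
python3 -m creep '[[0,0,0,0,0,0.08,255],[0,0,0,0,0,0.16,255],[0,0,0,0,0,0.24,255],[0,0,0,0,0,0.32,255],[0,0,0,0,0,0.36,255]]'
python3 -m creep '[[0,0,0,0,0,0.0,255],[0,0,0,0,0,0,255],[0,0,0,0,0,0,255]]'
python3 - <<'E'
from h import *
s=manip.state();R=s['tcp_rot'];print('handle yaw',np.degrees(np.arctan2(R[1,1],R[0,1]))+90,s['ft_torque'],s['qpos'].round(1))
E
```

```text
t: 17.57
position: [525.5, 127.6, 123.5]
tcp_rot: [[0.844, 0.537, 0.001], [0.537, -0.844, 0.0], [0.001, 0.0, -1.0]]
wrist_force: [0.5, -0.3, -0.3]
grip_width: 0.148
grip_force: 50.0
t: 17.98
position: [525.5, 127.5, 123.5]
tcp_rot: [[0.986, 0.166, 0.001], [0.166, -0.986, 0.0], [0.001, -0.0, -1.0]]
wrist_force: [0.4, 0.2, -0.6]
grip_width: 0.149
grip_force: 50.0
t: 18.4
position: [525.6, 127.5, 123.5]
tcp_rot: [[0.981, -0.192, 0.001], [-0.192, -0.981, 0.0], [0.001, -0.0, -1.0]]
wrist_force: [0.9, -0.1, -1.0]
grip_width: 0.147
grip_force: 50.0
t: 18.65
position: [525.4, 127.5, 123.4]
tcp_rot: [[0.982, -0.187, 0.001], [-0.187, -0.982, 0.0], [0.001, -0.0, -1.0]]
wrist_force: [2.0, -0.6, 0.6]
grip_width: 0.149
grip_force: 50.0
handle yaw -10.764751359962005 [-0.18153054  0.0278252  -0.05329921] [ -36.8   27.2   25.4  112.   -16.3   44.3 -102.9]
```

Still 4–5 degrees short of the stop. I'll turn in small steps and watch the torque.

```bash
cat > q.py <<'E'
from h import *
s=manip.state();R=s['tcp_rot'];print('handle yaw',round(np.degrees(np.arctan2(R[1,1],R[0,1]))+90,2),s['ft_torque'].round(2))
E
python3 -m creep '[[0,0,0,0,0,0.03,255],[0,0,0,0,0,0.06,255],[0,0,0,0,0,0.06,255],[0,0,0,0,0,0.06,255]]'|grep force; python3 q.py
python3 -m creep '[[0,0,0,0,0,0.02,255],[0,0,0,0,0,0.02,255],[0,0,0,0,0,0.02,255]]'|grep force; python3 q.py
python3 -m creep '[[0,0,0,0,0,0.02,255],[0,0,0,0,0,0.02,255],[0,0,0,0,0,0.02,255]]'|grep force; python3 q.py
```

```text
wrist_force: [0.4, -0.9, 1.8]
grip_force: 50.0
handle yaw -14.19 [-0.34 -0.01  0.01]
wrist_force: [1.5, -0.8, 2.6]
grip_force: 50.0
handle yaw -15.41 [-0.4  -0.02  0.03]
wrist_force: [1.9, -0.7, 2.5]
grip_force: 50.0
handle yaw -16.54 [-0.28 -0.18  0.24]
```

```bash
python3 -m creep '[[0,0,0,0,0,0.02,255],[0,0,0,0,0,0.02,255],[0,0,0,0,0,0.02,255]]'|grep force; python3 q.py
python3 -m creep '[[0,0,0,0,0,0.02,255],[0,0,0,0,0,0.02,255],[0,0,0,0,0,0.02,255]]'|grep force; python3 q.py
```

```text
wrist_force: [2.9, -0.2, 3.1]
grip_force: 50.3
handle yaw -17.65 [-0.24 -0.25  0.74]
wrist_force: [1.9, -0.5, 5.0]
grip_force: 50.9
handle yaw -18.81 [-0.23 -0.21  1.01]
```

```bash
python3 -m creep '[[0,0,0,0,0,-0.035,255],[0,0,0,0,0,-0.035,255],[0,0,0,0,0,-0.035,255]]'|grep force; python3 q.py
python3 -m creep '[[0,0,0,0,0,0,200],[0,0,0,0,0,0,150],[0,0,0,0,0,0,100],[0,0,0,0,0,0,0],[0,0,0,0,0,0,0]]'
python3 -m creep '[[0,0,0,0,0,0,0],[0,0,0,0,0,0,0],[0,0,-2,0,0,0,0],[0,0,-5,0,0,0,0],[0,0,-9,0,0,0,0]]'
python3 -m creep '[[0,0,-3,0,0,0,0],[0,0,-3,0,0,0,0],[0,0,-3,0,0,0,0],[0,0,-3,0,0,0,0],[0,0,-3,0,0,0,0]]'
python3 - <<'E'
from h import *
s=manip.state();b=manip.grab_frame('wrist');M=model('wrist',s);print(s['position'])
q=proj(M,[[525.3,127.4,126],[525.3,127.4,96]]);print(q)
g=cv2.cvtColor(b,cv2.COLOR_BGR2GRAY);m=(g<40).astype('uint8')*255;mm=m*0;x,y=q[0].astype(int);mm[y-45:y+35,x-40:x+40]=m[y-45:y+35,x-40:x+40]
k=max(cv2.findContours(mm,cv2.RETR_EXTERNAL,cv2.CHAIN_APPROX_NONE)[0],key=cv2.contourArea).reshape(-1,2)
print(cv2.minAreaRect(cast(M,k,126)[:,:2].astype(np.float32)))
v=cv2.fitLine(cast(M,k,126)[:,:2].astype(np.float32),cv2.DIST_L2,0,.01,.01).ravel();print(np.degrees(np.arctan2(v[1],v[0])),s['t'])
cv2.imwrite('pics/end.png',b)
E
```

```text
wrist_force: [2.1, 0.5, 5.7]
grip_force: 50.1
handle yaw -16.95 [-0.17 -0.4   0.41]
t: 20.65
position: [524.4, 127.3, 122.7]
tcp_rot: [[0.957, -0.29, -0.001], [-0.29, -0.957, -0.0], [-0.001, 0.001, -1.0]]
wrist_force: [0.3, -0.4, -0.1]
grip_width: 0.452
grip_force: 0.0
t: 21.07
position: [522.9, 126.9, 211.7]
tcp_rot: [[0.957, -0.29, -0.006], [-0.29, -0.957, -0.003], [-0.005, 0.004, -1.0]]
wrist_force: [0.1, 0.4, -0.5]
grip_width: 0.818
grip_force: 0.0
t: 21.48
position: [524.0, 127.3, 241.8]
tcp_rot: [[0.957, -0.29, -0.003], [-0.29, -0.957, -0.001], [-0.002, 0.002, -1.0]]
wrist_force: [-0.1, -0.7, 0.4]
grip_width: 0.999
grip_force: 0.0
[523.97520921 127.31317079 241.75557619]
[[275.22831331 215.20915504]
 [275.31316605 206.01552301]]
((527.8585815429688, 126.88304138183594), (12.098906517028809, 50.92979431152344), 73.51016235351562)
-15.956912 21.4833
```

View pics/end.png

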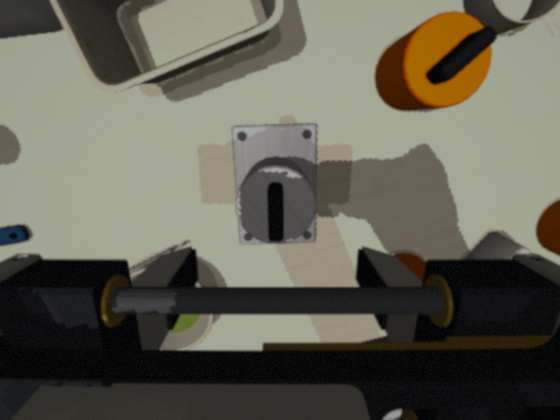

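The hood sits on the foot at about (277,205), with its handle at about -16 degrees, in line with the plate's long side at about -15. The gripper is clear and open, and the bystanders are untouched, so I'm handing in.

```bash
python3 -c "
from rig import manip
print(manip.close_job())"
```

```text
the job is handed in; nothing more can be done
None
```

The slim tin stands upright in the cup, and the hood is over it, twisted clockwise to its stop with the handle in line with the plate's long side to within about a degree; the gripper let go and the job was handed in after about 21.5 s of robot time (verdict not reported).

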